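# Pack the microscope accessories into the fitted caddy

### The arm

A 7-joint arm with a two-finger parallel gripper is mounted at the origin on a cart in front of the work surface, level with it; the furniture and walls round the work are solid. World frame = base frame: x ahead of the robot, y to its left, z up, the work surface at z = 0. Lengths are in m, angles in rad, forces in N, time in s.
With the tool pointing down it reaches from about 0.425 to 0.925 m from the base axis. Payload 6.8 kg.
Tool frame: the origin (TCP) lies at the very end of the fingers, on their centre line; the grasp point (between the pads) lies 19 mm behind it; z points along the fingers, y is the line along which they close (so a half turn about z gives the same grasp; the last joint's range is limited). The gripper opens to 85 mm and grips with 20 to 120 N. Pads are 22 mm wide; open, the fingers measure 114 mm over their backs; the gripper's body (76 mm by 85 mm) begins 54 mm behind the grasp point. The pads swing forward as they close: fully open they stand 13 mm farther back than shut.
Start: joints at [-1.389, 0.477, 0.022, 1.555, -0.011, 1.109, -0.083], TCP at [0.193, 0.647, 0.231] pointing down, gripper open.
Joint ranges: [-2.96, 2.96], [-0.34, 2.1], [-1.41, 1.46], [0.24, 2.44], [-1.37, 4.51], [0.17, 1.92], [-2.96, 2.96]. Speed limits (rad/s): [2.39, 2.39, 3.14, 3.14, 3.14, 3.14, 3.14].

### API

Orientations are given as a unit quaternion [w, x, y, z].
In Python, from station import monitor, eyes, bot gives the robot as it stands.
- The arm moves only by the tool creep_tool, called after "Emit:" by a JSON object that holds its "method" and its "body", one argument or row to a line. Schema: {"type":"object","properties":{"moves":{"type":"array","items":{"type":"number"},"minItems":5,"maxItems":100},"squeeze":{"type":"number"},"only":{"type":"string"},"quiet":{"type":"boolean"},"lines":{"type":"string"}},"required":["moves"],"additionalProperties":false}. moves is one flat list of numbers that holds 1 to 20 rows one after another, with no inner brackets; each row has 5 numbers: dx, dy, dz in shares of the most that a row can go, 1 being 50 mm, then a turn about the tool's z in shares of pi rad (1.0 is pi rad), then the opening from 0.0 (shut) to 1.0 (fully open); each row shifts and turns the commanded pose from where the row before left it, along the tool's axes as they then stand; what a row does not reach is not made up. A row lasts 1/10 s, in which the tool goes at most 0.05 m and 0.15 rad, less where a joint would pass 70% of its speed; a pose out of reach is approached as far as the arm can. The fingers move at their own pace and stop on an object; squeeze is the grip in N (left out, the last holds). Time passes only in rows, so rows that do not move let the fingers close. The tool returns the time, the measured TCP pose, the force, the opening and the grip force at its end. only (a regular expression) keeps the lines of the reply that match it, lines (a string "A,B") keeps lines A to B, and quiet returns only ok. A shift or turn number past 1, either way, is cut back to 1. Input that does not fit is refused with a message, and nothing moves.
- monitor.get_obs(): the state, without advancing time (a new reading comes with each control period).
- eyes.read_camera(name): name is "scene" or "top" or "wrist"; returns the picture (480x640x3 uint8, blue, green, red); there is no depth.
- eyes.camera_info(name): a dict with "vertical_fov" (degrees; the focal length in pixels is half the picture's height over the tangent of half this angle, whatever the lens; pixels are square), "cx", "cy" (the principal point, pixels), "k1" (the pictures are not rectified: a ray, as slopes to the right and down, at radius r is drawn at 1 + k1 r^2 times it, then the intrinsics apply), "view" (4x4, takes a point from world to camera coordinates); the wrist camera has in their place "hand_eye" (4x4, takes a point from camera to tool coordinates, whose origin is the TCP and whose axes are the flange's). Camera axes: x right, y up, looking along -z (the intrinsics and any distortion apply to the point x, -y, -z); pixel columns grow to the right and rows downward; lengths in m; the calibration is good to about 2 mm. A picture is of the moment at which its call begins: read the wrist's pose just before it. camera_info takes no time and is no camera call.
- bot.hand_in(): hands the job in; it is judged then, once.
The state is a dict: "t": time; "q": joint angles; "joint_vel": joint speeds; "joint_torque": joint torques, N m; "eef_pos": TCP position; "tool_rot": TCP orientation; "contact_force": force on the tool from outside, world axes, zero at the start; "torque": the same for the moment, N m; "gripper_width": opening from 0.0 (shut) to 1.0 (fully open); "grasp_force": force on a finger pad.
Only numpy, scipy, OpenCV 4.12 (cv2) and the standard library are available. Lean on these libraries where they do the work, as an engineer would, in place of code of your own. Each camera call takes 0.05 s, during which the arm holds its last target. There are 200 camera calls.

### The job

Put the microscope accessories away in the caddy, each in the pocket made for it: the objective standing upright in the small round pocket, the filter cube upright in the square pocket, the dust cap flat in the large round pocket and the memory stick flat in the oblong pocket, all resting on the pocket floors. The white canister and the metal jar lid do not belong there: leave them where they stand, undisturbed.

Things in the scene. Friction and masses are not known exactly. Their poses are not given: they have to be found in the camera images.
- objective: white microscope objective standing on its narrow nose, about 26 mm in diameter at the knurled collar (24 mm at the solid body), 47 mm tall, 85 g. Loose. Origin: centre of its underside, z up along its axis. Grip across its diameter, 30 to 40 mm above the underside.
- filter_cube: black filter cube with round windows, 37 (x) x 34 (y) x 40 (z) mm (solid body 34 x 34 x 38), 75 g. Loose, standing upright. Origin: in its underside, z up; the solid body spans x from -15 to +19 mm and y from -17 to +17 mm. Pinch the sides that face +y and -y.
- dust_cap: plain black plastic dust cap, a flat disc 37 mm in diameter (36 at the solid body), 12 mm thick, 12 g. Loose, lying flat. Origin: centre of its underside, z up.
- memory_stick: red memory stick with a metal plug, lying flat, 18 (x) x 54 (y, its length) x 9 mm, 10 g. Loose. Origin: middle of its length in its underside, z up; the 18 mm wide, 8 mm thick body runs from y = -13 to +27 mm, the narrower plug (12 mm wide) from -27 to -13 mm.
- canister: white screw-lid canister, 41 mm in diameter, 58 mm tall: taller and much thicker than the objective. Does not belong in the caddy. Loose. Origin: centre of its underside, z up.
- jar_lid: upturned bare metal jar lid, a shallow open dish 45 mm in diameter, 10 mm tall. Does not belong in the caddy. Loose. Origin: centre of its underside, z up.
- insert_small_round: 86x86x10 mm white insert (grey pocket floor), one of four, two by two (92 mm apart, any order), in a low black caddy (196x196 mm, walls 14 mm high), all fixed; top 13 mm above the bench. Origin: centre of its underside, 3 mm above the bench, below the pocket's centre; z up. Small round pocket for the objective: 42 mm in diameter, 7 mm deep, its floor 3 mm above the origin.
- insert_square: 86x86x10 mm white insert (grey pocket floor), one of four, two by two (92 mm apart, any order), in a low black caddy (196x196 mm, walls 14 mm high), all fixed; top 13 mm above the bench. Origin: centre of its underside, 3 mm above the bench, below the pocket's centre; z up. Square pocket for the filter cube: 54 x 54 mm, sides along x and y, 7 mm deep, its floor 3 mm above the origin.
- insert_large_round: 86x86x10 mm white insert (grey pocket floor), one of four, two by two (92 mm apart, any order), in a low black caddy (196x196 mm, walls 14 mm high), all fixed; top 13 mm above the bench. Origin: centre of its underside, 3 mm above the bench, below the pocket's centre; z up. Large round pocket for the dust cap: 56 mm in diameter, 5 mm deep, its floor 5 mm above the origin.
- insert_oblong: 86x86x10 mm white insert (grey pocket floor), one of four, two by two (92 mm apart, any order), in a low black caddy (196x196 mm, walls 14 mm high), all fixed; top 13 mm above the bench. Origin: centre of its underside, 3 mm above the bench, below the pocket's centre; z up. Oblong pocket for the memory stick: 34 mm (x) x 72 mm (y, its length), 4 mm deep, its floor 6 mm above the origin.
Mind the look-alikes: they are no part of the job. Leave any green or orange look-alike of the memory_stick alone.

How it is judged:
At the end, for the whole second after the job is handed in: Each accessory upright (0.1 rad; stick 0.06) and at rest on its own pocket's floor (within 3 mm), origin horizontally within 14 mm (objective), 13 (cap), 15 (stick) or 16 (cube) of the pocket centre; canister and jar lid within 20 mm of where they stood (horizontal distance between objective and insert_small_round below 0.014 m and z of objective in the frame of insert_small_round between 0 and 0.006 m and angle between each of objective, filter_cube, dust_cap's own z axis and vertical below 0.1 rad and linear speed of each of objective, filter_cube, dust_cap, memory_stick below 0.02 m/s and horizontal distance between filter_cube and insert_square below 0.016 m and z of filter_cube in the frame of insert_square between 0 and 0.006 m and horizontal distance between dust_cap and insert_large_round below 0.013 m and z of dust_cap in the frame of insert_large_round between 0.002 and 0.008 m and horizontal distance between memory_stick and insert_oblong below 0.015 m and z of memory_stick in the frame of insert_oblong between 0.003 and 0.009 m and angle between memory_stick's own z axis and vertical below 0.06 rad and distance of each of canister, jar_lid from where it was at the start of the episode below 0.02 m); the robot touches nothing.
It fails at once if the canister was disturbed (moved 20 mm or more, or tipped) (distance of canister from where it was at the start of the episode above 0.02 m or angle between canister's own z axis and vertical above 0.5 rad).
It fails at once if the jar lid was disturbed (moved 20 mm or more, or tipped) (distance of jar_lid from where it was at the start of the episode above 0.02 m or angle between jar_lid's own z axis and vertical above 0.5 rad).
It also fails if it takes over 96 s, if anything falls off the work surface, if the arm or the gripper's body presses on something with over 40 N, if the wrist force passes 120 N, or if a joint passes its speed limit or range.

## Working session

There is one attempt and no reset: what is moved stays moved. The work goes in short steps, Python scripts to look and compute and a tool call to move; the robot and the scene stay as the last step left them, time stands still between calls to the robot, and variables do not carry over. Pictures are saved under pics/ and viewed, at most 17 in all, crops included, and the job is handed in when it is done.

```bash
ls; mkdir -p pics; python3 - <<'E'
from station import monitor, eyes, bot
import cv2, numpy as np
o=monitor.get_obs(); print({k:np.round(v,3).tolist() for k,v in o.items()})
for n in ["scene","top","wrist"]:
    i=eyes.camera_info(n); print(n,{k:np.round(v,4).tolist() for k,v in i.items()})
    im=eyes.read_camera(n); cv2.imwrite(f"pics/{n}0.png",im)
E
```

```text
pics
{'t': 0.0, 'q': [-1.389, 0.478, 0.022, 1.556, -0.012, 1.109, -0.083], 'joint_vel': [-0.001, -0.001, -0.002, 0.0, -0.001, -0.0, -0.001], 'joint_torque': [-0.0, -59.647, 1.608, -28.119, 0.013, 0.01, -0.0], 'eef_pos': [0.193, 0.646, 0.23], 'tool_rot': [-0.0, 0.144, 0.99, -0.001], 'contact_force': [-0.661, -0.568, -0.201], 'torque': [0.03, 0.026, -0.007], 'grasp_force': 0.0, 'gripper_width': 0.996}
scene {'vertical_fov': 45.2508, 'cx': 322.3677, 'cy': 235.2299, 'k1': 0.0151, 'view': [[0.6587, -0.7523, -0.0117, -0.2174], [0.5718, 0.4904, 0.6577, -0.3959], [-0.489, -0.4399, 0.7532, -0.8027], [0.0, 0.0, 0.0, 1.0]]}
top {'vertical_fov': 49.9971, 'cx': 316.6139, 'cy': 246.9077, 'k1': 0.0181, 'view': [[0.0058, -0.9998, 0.0211, 0.1441], [0.9865, 0.0091, 0.1635, -0.5338], [-0.1637, 0.0199, 0.9863, -0.8077], [0.0, 0.0, 0.0, 1.0]]}
wrist {'vertical_fov': 67.0175, 'cx': 318.1521, 'cy': 240.4476, 'k1': -0.0745, 'hand_eye': [[-0.0006, 0.954, 0.2997, 0.0761], [1.0, 0.0001, 0.0017, -0.0006], [0.0016, 0.2997, -0.954, -0.1429], [0.0, 0.0, 0.0, 1.0]]}
```

View pics/top0.png

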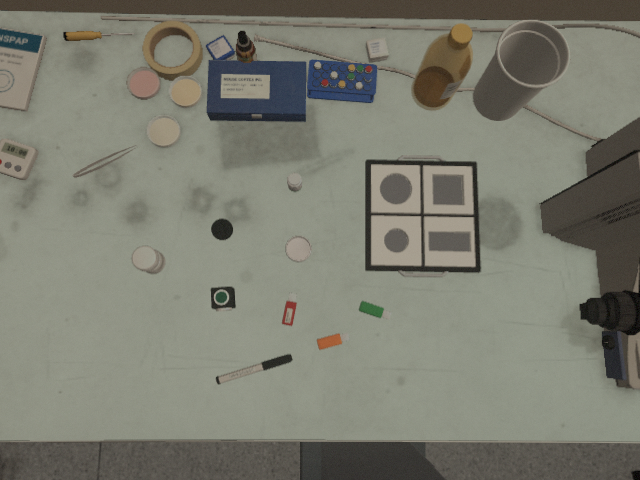

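View pics/scene0.png

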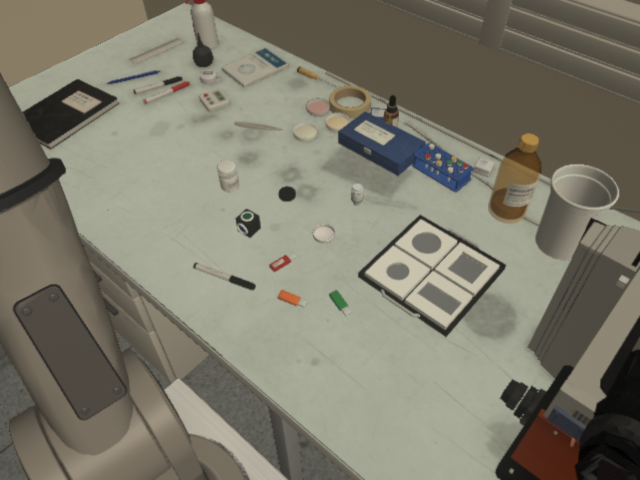

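The pictures show these candidates in the top view (in brackets, the scene view):
- **Objective:** small white cylinder at (294,181) [357,192]. The look-alikes are the canister at (147,259), thick and tall, and the white box at (377,48).
- **Dust cap:** black disc at (222,229) [287,193]. The jar lid, light, is at (298,249) [323,233].
- **Filter cube:** (223,297) [248,222].
- **Memory stick:** red at (289,312) [280,263]. The green one at (371,310) and the orange one at (331,341) are to be left alone.
- **Pockets:** large round (396,188), square (448,189), small round (396,240), oblong (449,241).

```bash
cat > h.py <<'E'
from station import monitor, eyes, bot
import cv2, numpy as np
from scipy.spatial.transform import Rotation as R
def tool():
    o=monitor.get_obs(); T=np.eye(4); T[:3,:3]=R.from_quat(o["tool_rot"],scalar_first=True).as_matrix(); T[:3,3]=o["eef_pos"]; return T
def ray(n,uv,T=None):
    i=eyes.camera_info(n); f=240/np.tan(np.radians(i["vertical_fov"])/2)
    K=np.array([[f,0,i["cx"]],[0,f,i["cy"]],[0,0,1]])
    p=cv2.undistortPoints(np.array([[uv]],float),K,np.array([i["k1"],0,0,0.]))[0,0]
    M=T@np.array(i["hand_eye"]) if n=="wrist" else np.linalg.inv(np.array(i["view"]))
    d=M[:3,:3]@[p[0],-p[1],-1]; return M[:3,3],d/np.linalg.norm(d)
def plane(n,uv,z,T=None):
    o,d=ray(n,uv,T); return o+d*(z-o[2])/d[2]
def tri(*rs):
    A=sum(np.eye(3)-np.outer(d,d) for o,d in rs); b=sum((np.eye(3)-np.outer(d,d))@o for o,d in rs)
    x=np.linalg.solve(A,b); return x,max(np.linalg.norm(np.cross(x-o,d)) for o,d in rs)
def blob(im,seed,half=40,thr=40):
    """largest blob differing from the local bench colour near seed: contour in picture pixels"""
    u,v=map(int,seed); x0,y0=max(u-half,0),max(v-half,0); c=im[y0:v+half,x0:u+half].astype(float)
    bg=np.median(c.reshape(-1,3),0); m=(np.abs(c-bg).max(2)>thr).astype(np.uint8)
    cs,_=cv2.findContours(m,cv2.RETR_EXTERNAL,cv2.CHAIN_APPROX_NONE)
    k=min((c for c in cs if cv2.contourArea(c)>25),key=lambda c:-cv2.pointPolygonTest(c,(float(u-x0),float(v-y0)),True))
    return k+np.array([x0,y0])
def cen(c):
    m=cv2.moments(c); return np.array([m["m10"],m["m01"]])/m["m00"]
E
cat > m.py <<'E'
from h import *
S={"obj":((294,181),(357,192)),"cap":((222,229),(287,193)),"cube":((223,297),(248,222)),"stick":((289,312),(280,263)),
"can":((147,259),(228,176)),"lid":((298,249),(323,233)),
"LR":((396,188),(427,243)),"SQ":((448,189),(468,265)),"SR":((396,240),(398,271)),"OB":((449,241),(440,299))}
im={n:cv2.imread(f"pics/{n}0.png") for n in("top","scene")}
for k,(a,b) in S.items():
    r=[];s=""
    for n,p in(("top",a),("scene",b)):
        h,t=(18,25) if k.isupper() else (26,28)
        if k.isupper():  # grey floor inside white insert: flood fill
            m=np.zeros((482,642),np.uint8); cv2.floodFill(im[n].copy(),m,p,0,(12,)*3,(12,)*3,4|cv2.FLOODFILL_FIXED_RANGE)
            c=max(cv2.findContours(m[1:-1,1:-1],cv2.RETR_EXTERNAL,cv2.CHAIN_APPROX_NONE)[0],key=cv2.contourArea)
        else: c=blob(im[n],p,h,t)
        q=cen(c); r.append(ray(n,q)); rr=cv2.minAreaRect(c); s+=f" {q.round(1)} {np.round(rr[1],0)} {rr[2]:.0f}"
    x,e=tri(*r); print(k,x.round(4),round(e,4),s)
E
python3 m.py
```

```text
obj [0.6401 0.1868 0.0194] 0.0016  [293.7 188.2] [15.  7.] 20 [354.  198.8] [13.  8.] 42
cap [0.5697 0.3098 0.0084] 0.0017  [221.7 228.8] [21. 21.] 90 [287.4 193.6] [16. 22.] 63
cube [0.451  0.3022 0.0223] 0.0014  [222.5 297.3] [23. 24.] 86 [248.3 222.6] [25. 24.] 45
stick [0.4263 0.193  0.0069] 0.0008  [288.9 312.8] [11. 24.] 11 [279.6 263.1] [10. 22.] 59
can [0.4972 0.4146 0.0295] 0.0007  [155.3 267.6] [14. 26.] 48 [225.4 182.2] [26. 17.] 28Traceback (most recent call last):
  File "m.py", line 13, in <module>
    else: c=blob(im[n],p,h,t)
            ~~~~^^^^^^^^^^^^^
  File "h.py", line 22, in blob
    k=min((c for c in cs if cv2.contourArea(c)>25),key=lambda c:-cv2.pointPolygonTest(c,(float(u-x0),float(v-y0)),True))
ValueError: min() iterable argument is empty
```

```bash
sed -i 's/^for k,(a,b).*/&\n    if k in("obj","can","lid"):\n        print(k,tri(ray("top",a),ray("scene",b))); continue/' m.py; python3 m.py; python3 - <<'E'
import cv2,numpy as np
t=cv2.imread("pics/top0.png");s=cv2.imread("pics/scene0.png")
a=cv2.resize(t[160:340,120:320],None,fx=2.9,fy=2.9,interpolation=cv2.INTER_CUBIC)[:520]
cv2.imwrite("pics/crop0.png",a)
E
```

```text
obj (array([0.64884151, 0.18627282, 0.03282938]), np.float64(0.0013419843119727615))
cap [0.5697 0.3098 0.0084] 0.0017  [221.7 228.8] [21. 21.] 90 [287.4 193.6] [16. 22.] 63
cube [0.451  0.3022 0.0223] 0.0014  [222.5 297.3] [23. 24.] 86 [248.3 222.6] [25. 24.] 45
stick [0.4263 0.193  0.0069] 0.0008  [288.9 312.8] [11. 24.] 11 [279.6 263.1] [10. 22.] 59
can (array([0.51341444, 0.42826942, 0.0271446 ]), np.float64(0.0015822354232015575))
lid (array([0.53481177, 0.17871788, 0.01016239]), np.float64(0.0009400756772583712))
LR [0.6435 0.0094 0.013 ] 0.0015  [395.4 188.5] [30. 30.] 45 [426.4 242.6] [18. 27.] 90
SQ [ 0.6426 -0.0826  0.0132] 0.0015  [447.9 189.5] [29. 30.] 90 [467.4 267.4] [30. 22.] 32
SR [0.5516 0.0103 0.0127] 0.0013  [395.9 240.2] [22. 22.] 0 [397.5 271.3] [13. 21.] 90
OB [ 0.551  -0.0814  0.0122] 0.0016  [448.9 241.1] [18. 40.] 90 [439.2 298.2] [40. 14.] 34
```

View pics/crop0.png

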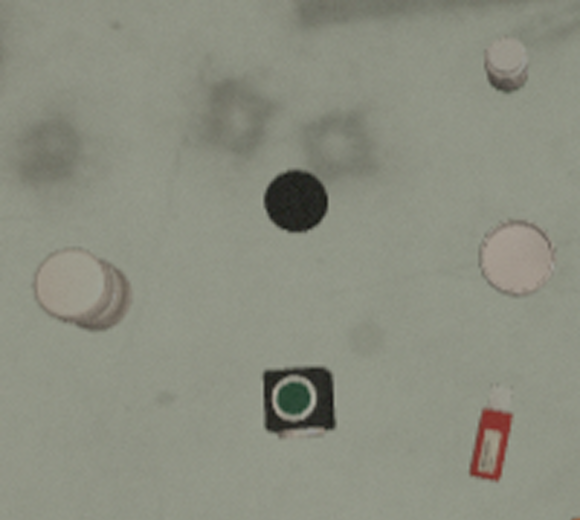

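The crop confirms the choices: black disc (296,200), cube with its white ring towards −x (299,400), the red stick with its plug pointing up (490,444), and the slim objective (507,62). The lid (516,258) and canister (72,284) stay where they are. Now I'll move over the area.

Careful with the scale: shifts go in shares of 50 mm and turns go in shares of pi rad. That gives: -0.03 m is -0.6, -0.025 m is -0.5, -0.144 rad / 3.1416 = -0.0458.

Emit:
{"method": "creep_tool", "body": {
  "moves": [0, 0, 0, -0.0458, 1, 0, 0, 0, -0.0458, 1, -0.5, -0.6, 0, 0, 1, -0.5, -0.6, 0, 0, 1, -0.5, -0.6, 0, 0, 1, -0.5, -0.6, 0, 0, 1, -0.5, -0.6, 0, 0, 1, -0.5, -0.6, 0, 0, 1, -0.5, -0.6, 0, 0, 1, -0.5, -0.6, 0, 0, 1, -0.5, -0.6, 0, 0, 1, -0.5, -0.6, 0, 0, 1, -0.5, -0.6, 0, 0, 1, -0.5, -0.6, 0, 0, 1, 0, 0, 0, 0, 1, 0, 0, 0, 0, 1],
  "squeeze": 30
}}

```text
t: 1.75
eef_pos: [0.4925, 0.2854, 0.2311]
tool_rot: [-0.0, 0.002, 1.0, -0.0]
contact_force: [0.3, 0.7, 0.5]
gripper_width: 1.0
grasp_force: 0.0
```

```bash
python3 - <<'E'
from h import *
T=tool(); im=eyes.read_camera("wrist"); cv2.imwrite("pics/w1.png",im); np.save("w1.npy",T); print(T.round(3))
E
```

```text
[[-1.     0.004 -0.     0.493]
 [ 0.004  1.    -0.     0.285]
 [ 0.    -0.    -1.     0.231]
 [ 0.     0.     0.     1.   ]]
```

View pics/w1.png

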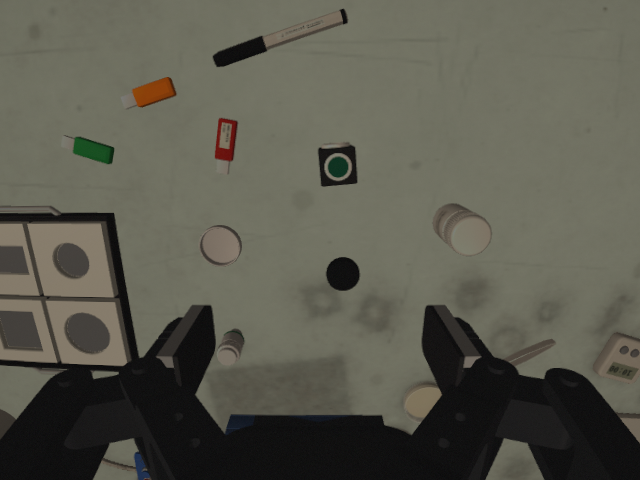

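w1 shows the objective (229,345), lid (221,244), cap (343,274), cube (338,165), red stick body (226,140) with plug (223,167), and canister (467,234). I'll take a second wrist position nearer the objective.

In the tool's units: -0.03 m is -0.6, -0.02 m is -0.4.

Emit:
{"method": "creep_tool", "body": {
  "moves": [-0.6, -0.6, 0, 0, 1, -0.6, -0.6, 0, 0, 1, -0.6, -0.4, 0, 0, 1, 0, 0, 0, 0, 1, 0, 0, 0, 0, 1]
}}

```text
t: 2.3
eef_pos: [0.5816, 0.2074, 0.2309]
tool_rot: [-0.0, 0.0, 1.0, 0.0]
contact_force: [0.7, 0.9, -0.1]
gripper_width: 0.995
grasp_force: 0.0
```

```bash
cat > wm.py <<'E'
from h import *
import sys
def grab(tag):
    T=tool(); im=eyes.read_camera("wrist"); cv2.imwrite(f"pics/{tag}.png",im); np.save(tag+".npy",T); return im,T
def load(tag): return cv2.imread(f"pics/{tag}.png"),np.load(tag+".npy")
def proj(T,X):
    i=eyes.camera_info("wrist"); f=240/np.tan(np.radians(i["vertical_fov"])/2)
    p=np.linalg.inv(T@np.array(i["hand_eye"]))@[*X,1]; x=np.array([p[0],-p[1]])/-p[2]; x*=1+i["k1"]*(x@x); return x*f+[i["cx"],i["cy"]]
def mask(im,kind):
    h,s,v=cv2.split(cv2.cvtColor(im,cv2.COLOR_BGR2HSV))
    if kind=="red": m=((h<8)|(h>172))&(s>130)&(v>60)
    elif kind=="black": m=v<60
    elif kind=="white": m=(v>145)&(s<60)
    elif kind=="grey": m=(v>75)&(v<135)&(s<25)
    return m.astype(np.uint8)
def find(im,T,X,kind,half=30):
    u,v=proj(T,X).astype(int); m=np.zeros(im.shape[:2],np.uint8); m[max(v-half,0):v+half,max(u-half,0):u+half]=1
    cs=cv2.findContours(mask(im,kind)*m,cv2.RETR_EXTERNAL,cv2.CHAIN_APPROX_NONE)[0]
    return max(cs,key=cv2.contourArea) if cs else None
E
python3 - <<'E'
from wm import *
grab("w2")
L=[load("w1"),load("w2")]
for n,X,k,h in [("cap",(.57,.31,.01),"black",30),("cube",(.451,.302,.03),"black",35),("stick",(.426,.193,.007),"red",40),("obj",(.645,.187,.04),"white",25),("lid",(.535,.179,.01),"white",30),("SR",(.5516,.0103,.006),"grey",40),("LR",(.6435,.0094,.008),"grey",40)]:
    r=[];s=""
    for im,T in L:
        c=find(im,T,X,k,h)
        if c is None or cv2.contourArea(c)<40: s+=" none"; continue
        q=cen(c); rr=cv2.minAreaRect(c); r.append(ray("wrist",q,T)); s+=f" {q.round(1)} A{cv2.contourArea(c):.0f} {np.round(rr[1],1)} {rr[2]:.0f}"
    print(n,[a.round(4) for a in tri(*r)] if len(r)>1 else "",s)
E
```

```text
cap [array([0.5697, 0.3103, 0.0062]), np.float64(0.0001)]  [342.4 273.6] A834 [33. 32.] 90 [419.5 193.4] A966 [35. 35.] 90
cube [array([0.4508, 0.3022, 0.0247]), np.float64(0.0007)]  [337.5 165.7] A1292 [38.3 36.8] 85 [424.5  65.4] A1940 [44.5 48. ] 86
stick [array([0.4262, 0.1926, 0.0062]), np.float64(0.0)]  [225.3 139.2] A682 [18.6 41. ] 6 [303.3  40.2] A794 [18.7 45.9] 9
obj   none none
lid   none none
SR   none none
LR   none none
```

View pics/w2.png

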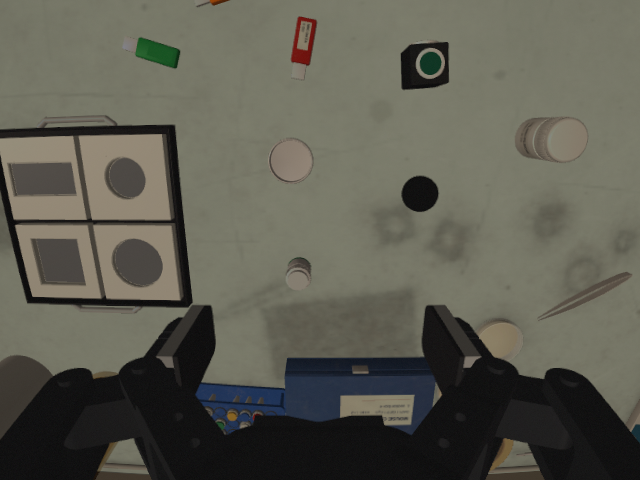

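```bash
python3 - <<'E'
from wm import *
L=[load("w1"),load("w2")]
def ff(im,p,t):
    m=np.zeros((482,642),np.uint8); cv2.floodFill(cv2.GaussianBlur(im,(3,3),0),m,p,0,(t,)*3,(t,)*3,4|cv2.FLOODFILL_FIXED_RANGE)
    return max(cv2.findContours(m[1:-1,1:-1],cv2.RETR_EXTERNAL,cv2.CHAIN_APPROX_NONE)[0],key=cv2.contourArea)
for n,ps,t in [("obj",((229,355),(297,283)),18),("lid",((221,245),(291,160)),15),("plug",((223,167),(299,72)),18),("SR",((71,260),(126,178)),14),("LR",((87,333),(137,262)),14),("SQ",(None,(60,261)),14),("OB",(None,(42,179)),14),]:
    r=[];s=""
    for (im,T),p in zip(L,ps):
        if p is None: continue
        c=ff(im,p,t); q=cen(c); rr=cv2.minAreaRect(c); r.append(ray("wrist",q,T)); s+=f" {q.round(1)} {im[p[1],p[0]]} A{cv2.contourArea(c):.0f} {np.round(rr[1],1)} {rr[2]:.0f}"
    print(n,[a.round(4) for a in tri(*r)] if len(r)>1 else plane("wrist",q,.009 if n=="OB" else .006,T).round(4),s)
E
```

```text
obj [array([ 0.5354,  0.3535, -0.6522]), np.float64(0.021)]  [339.9 164.9] [102 114 121] A203030 [423. 639.] 90 [375.5 146.3] [112 125 132] A163592 [404. 639.] 90
lid [array([0.4247, 0.2384, 0.8323]), np.float64(0.042)]  [358.9 155.8] [103 115 126] A148092 [376. 626.] 90 [291.4 160.2] [113 125 139] A1218 [40. 39.] 90
plug [array([ 0.5387,  0.3555, -0.6572]), np.float64(0.0199)]  [340.6 166.3] [103 116 121] A204426 [430. 639.] 90 [375.8 147. ] [111 123 131] A164486 [414. 639.] 90
SR [array([0.5517, 0.0097, 0.0125]), np.float64(0.0001)]  [ 70.6 260.5] [62 65 69] A860 [36.8 29.7] 45 [124.8 178.1] [68 72 76] A1153 [39. 38.] 90
LR [array([0.6429, 0.0093, 0.0132]), np.float64(0.0001)]  [ 86.6 332.9] [60 64 68] A1268 [45.3 36.1] 45 [136.9 262.5] [66 70 74] A1689 [50.2 43.1] 45
SQ [ 0.6447 -0.0884  0.006 ]  [ 58.1 261.2] [66 70 75] A1863 [45. 52.] 90
OB [ 0.5509 -0.0845  0.009 ]  [ 41.9 178.5] [71 76 80] A1804 [31.2 65.4] 89
```

```bash
cat >> wm.py <<'E'
def go(X,ang=None):
    """tool-axis shift (and turn) from here to world TCP X, tool y at world angle ang deg"""
    T=tool(); d=T[:3,:3].T@(np.array(X)-T[:3,3]); a=np.degrees(np.arctan2(T[1,1],T[0,1])); s=f"shift {d.round(4)} yang {a:.1f}"
    if ang is not None: s+=f" turn {-np.radians((ang-a+90)%180-90):.3f}"
    print(s)
E
python3 - <<'E'
from wm import *
L=[load("w1"),load("w2")]
print(tri(ray("wrist",(229,353),L[0][1]),ray("wrist",(297,282),L[1][1])), plane("wrist",(297,282),.047,L[1][1]))
im,T=L[1]
print(proj(T,(.645,.187,.047)))
go((.642,.187,.13),90)
for v in range(255,300,3): print(v,im[v,282:314:3,1])
E
```

```text
(array([0.65868654, 0.18332813, 0.02635615]), np.float64(0.0009878928033961397)) [0.6502895  0.18537011 0.047     ]
[298.56086762 277.02540954]
shift [-0.0612 -0.0214  0.1008] yang 90.1 turn 0.001
255 [120 121 121 121 120 119 117 119 120 120 120]
258 [121 120 119 117  75  54  52  46 118 119 118]
261 [120 120 119  77  77  68  58  58  55 116 118]
264 [120 121  94  87  94  68  70  63  57  67 119]
267 [119 120 102  87  92  96  86  58  67  57 120]
270 [118 117  72 131  98  70  75 113  97  68 120]
273 [117 107 133 100 124 125 124 101  93  63 119]
276 [116 117 114 125 125 124 125 125 109 102 117]
279 [112 118 128 125 124 125 125 125 125 112 117]
282 [109 112 125 125 125 124 124 125 125 111 117]
285 [107 110 122 124 125 124 124 125 120 116 118]
288 [113 113 109 118 124 125 125 123 119 118 117]
291 [112 110 108 111 114 116 118 119 120 121 120]
294 [108 112 112 113 117 117 116 116 116 116 117]
297 [110 113 115 115 114 113 114 115 115 114 110]
```

In the tool's units: 0.033 m is 0.66, -0.022 m is -0.44.

Emit:
{"method": "creep_tool", "body": {
  "moves": [-0.44, -0.14, 0.66, 0, 1, -0.44, -0.14, 0.66, 0, 1, -0.44, -0.14, 0.66, 0, 1, 0, 0, 0, 0, 1, 0, 0, 0, 0, 1]
}}

```text
t: 2.85
eef_pos: [0.6465, 0.187, 0.1316]
tool_rot: [-0.001, -0.0, 1.0, 0.0]
contact_force: [0.5, -0.2, 0.7]
gripper_width: 1.003
grasp_force: 0.0
```

```bash
python3 - <<'E'
from wm import *
im,T=grab("w3"); print(T[:3,3].round(4),proj(T,(.648,.186,.047)),proj(T,(.648,.186,.0)))
E
```

```text
[0.6465 0.187  0.1316] [318.29028689 249.96348689] [318.35013611 230.74007684]
```

View pics/w3.png

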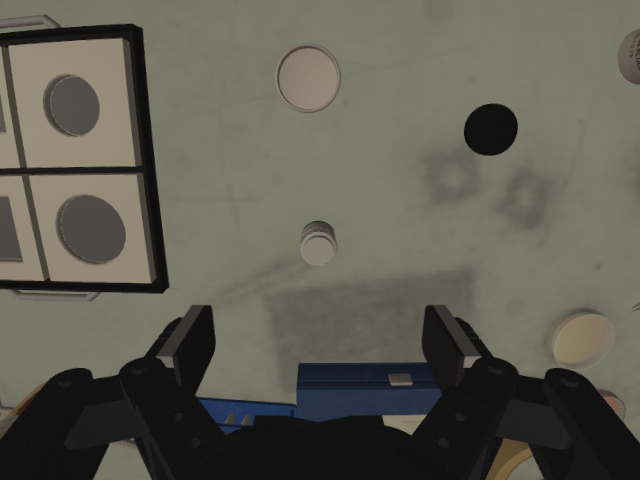

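In the tool's units: 0.03 m is 0.6, -0.0015 m is -0.03.

```bash
python3 - <<'E'
from wm import *
print(tri(ray("wrist",(298,280.5),np.load("w2.npy")),ray("wrist",(318.5,249.5),np.load("w3.npy")))); go((.648,.186,.016),90)
E
```

```text
(array([0.64589803, 0.18644684, 0.05287401]), np.float64(0.0003649107843311122))
shift [-0.0009 -0.0015  0.1171] yang 90.0 turn 0.001
```

Emit:
{"method": "creep_tool", "body": {
  "moves": [-0.03, -0.02, 0.6, 0, 0.8, 0, 0, 0.6, 0, 0.6, 0, 0, 0.6, 0, 0.5, 0, 0, 0.3, 0, 0.5, 0, 0, 0.212, 0, 0.5, 0, 0, 0, 0, 0.5, 0, 0, 0, 0, 0, 0, 0, 0, 0, 0, 0, 0, 0, 0, 0, 0, 0, 0, 0, 0, 0, 0, 0, 0, 0, 0, 0, 0, 0, 0],
  "squeeze": 40
}}

```text
t: 4.1
eef_pos: [0.6507, 0.1846, 0.0184]
tool_rot: [0.001, 0.001, 1.0, 0.001]
contact_force: [-0.7, -0.4, 6.6]
gripper_width: 0.278
grasp_force: 39.9
```

In the tool's units: -0.03 m is -0.6, -0.025 m is -0.5.

Emit:
{"method": "creep_tool", "body": {
  "moves": [0, 0, -0.4, 0, 0, 0, 0, -0.6, 0, 0, 0, 0, -0.4, 0, 0, 0.28, -0.5, 0, 0, 0, 0.28, -0.5, 0, 0, 0, 0.28, -0.5, 0, 0, 0, 0.28, -0.5, 0, 0, 0, 0.28, -0.5, 0, 0, 0, 0.28, -0.5, 0, 0, 0, 0.28, -0.5, 0, 0, 0, 0, 0, 0, 0, 0, 0, 0, 0, 0, 0, 0, 0, 0, 0, 0]
}}

```text
t: 5.4
eef_pos: [0.5519, 0.0103, 0.0869]
tool_rot: [0.0, 0.0, 1.0, 0.0]
contact_force: [0.4, -0.2, -1.8]
gripper_width: 0.275
grasp_force: 39.3
```

```bash
python3 - <<'E'
from wm import *
go((.5517,.010,.0255),90)
im,T=grab("w4")
E
```

```text
shift [ 0.0003 -0.0003  0.0614] yang 90.0 turn -0.001
```

View pics/w4.png

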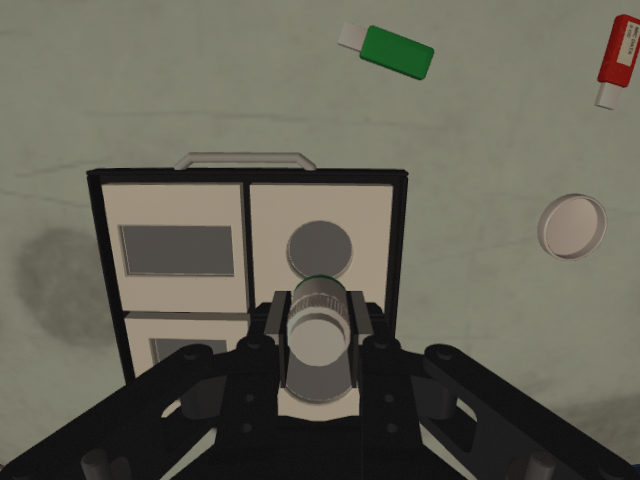

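In the tool's units: 0.03 m is 0.6, 0.02 m is 0.4.

Emit:
{"method": "creep_tool", "body": {
  "moves": [0, 0, 0.6, 0, 0, 0, 0, 0.4, 0, 0, 0, 0, 0.12, 0, 0, 0, 0, 0.06, 0, 0, 0, 0, 0.04, 0, 0, 0, 0, 0, 0, 0, 0, 0, 0, 0, 0]
}}

```text
t: 6.15
eef_pos: [0.5519, 0.0093, 0.0265]
tool_rot: [0.001, 0.001, 1.0, 0.0]
contact_force: [-0.4, -0.4, -1.2]
gripper_width: 0.276
grasp_force: 39.3
```

In the tool's units: 0.001 m is 0.02.

Emit:
{"method": "creep_tool", "body": {
  "moves": [0, 0, 0.02, 0, 0, 0, 0, 0.02, 0, 0, 0, 0, 0, 0, 0, 0, 0, 0, 0, 0]
}}

```text
t: 6.55
eef_pos: [0.5517, 0.0093, 0.0243]
tool_rot: [0.001, 0.001, 1.0, 0.0]
contact_force: [0.4, 0.0, 5.6]
gripper_width: 0.276
grasp_force: 39.8
```

Emit:
{"method": "creep_tool", "body": {
  "moves": [0, 0, 0.02, 0, 0, 0, 0, 0, 0, 0, 0, 0, 0, 0, 0]
}}

```text
t: 6.85
eef_pos: [0.5521, 0.0093, 0.0241]
tool_rot: [0.001, 0.001, 1.0, 0.0]
contact_force: [-3.6, -0.3, 13.9]
gripper_width: 0.28
grasp_force: 40.2
```

In the tool's units: -0.04 m is -0.8, -0.03 m is -0.6.

Emit:
{"method": "creep_tool", "body": {
  "moves": [0, 0, -0.024, 0, 0, 0, 0, 0, 0, 0, 0, 0, 0, 0, 0.35, 0, 0, 0, 0, 0.45, 0, 0, 0, 0, 0.5, 0, 0, 0, 0, 0.5, 0, 0, 0, 0, 0.5, 0, 0, -0.4, 0, 0.5, 0, 0, -0.6, 0, 0.5, 0, 0, -0.8, 0, 0.8, 0, 0, -0.8, 0, 1, 0, 0, 0, 0, 1]
}}

```text
t: 8.05
eef_pos: [0.5548, 0.0093, 0.1592]
tool_rot: [0.005, 0.001, 1.0, 0.001]
contact_force: [0.5, -0.5, -0.0]
gripper_width: 0.977
grasp_force: 0.0
```

```bash
python3 - <<'E'
from wm import *
im,T=grab("w5"); go((.451,.302,.16),90); print(proj(T,(.5517,.01,.053)),proj(T,(.5517,.01,.0)))
cv2.imwrite("pics/w5c.png",im[100:400,150:500])
E
```

```text
shift [ 0.1027  0.2924 -0.0037] yang 89.9 turn -0.002
[320.45465194 232.41100539] [320.09019305 214.59249911]
```

View pics/w5c.png

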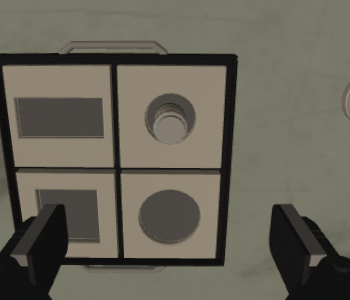

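The objective stands in its pocket with its top at (321,229), near the predicted (320,232). Next is the cube.

In the tool's units: 0.029 m is 0.58, 0.01 m is 0.2.

Emit:
{"method": "creep_tool", "body": {
  "moves": [0.2, 0.58, 0, 0, 1, 0.2, 0.58, 0, 0, 1, 0.2, 0.58, 0, 0, 1, 0.2, 0.58, 0, 0, 1, 0.2, 0.58, 0, 0, 1, 0.2, 0.58, 0, 0, 1, 0.2, 0.58, 0, 0, 1, 0.2, 0.58, 0, 0, 1, 0.2, 0.58, 0, 0, 1, 0.2, 0.58, 0, 0, 1, 0, 0, 0, 0, 1, 0, 0, 0, 0, 1, 0, 0, 0, 0, 1]
}}

```text
t: 9.4
eef_pos: [0.4518, 0.2979, 0.1531]
tool_rot: [-0.0, 0.002, 1.0, -0.001]
contact_force: [-0.4, 0.4, 0.7]
gripper_width: 1.001
grasp_force: 0.0
```

```bash
python3 - <<'E'
from wm import *
im,T=grab("w6"); u,v=proj(T,(.451,.302,.02)).astype(int); print(T[:3,3].round(4),u,v,proj(T,(.451,.302,.04)))
c=find(im,T,(.451,.302,.02),"black",60); print(cv2.minAreaRect(c))
cv2.imwrite("pics/w6c.png",cv2.resize(im[v-75:v+75,u-90:u+90],None,fx=3,fy=3))
E
```

```text
[0.4518 0.2979 0.1531] 325 227 [325.53637865 234.33315752]
((325.3896484375, 227.67587280273438), (52.733882904052734, 45.67501449584961), 85.2363510131836)
```

View pics/w6c.png

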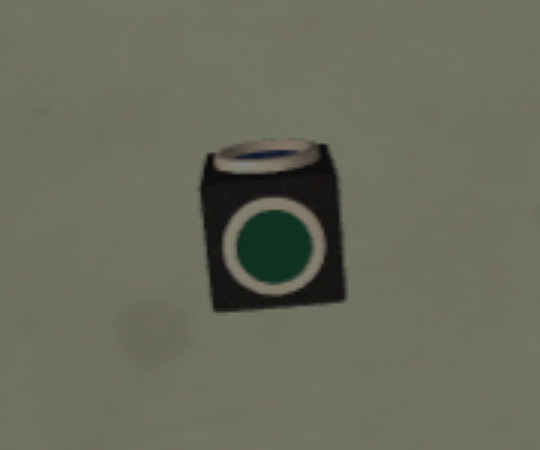

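```bash
python3 - <<'E'
from wm import *
T=np.load("w6.npy"); P=[plane("wrist",(u/3+235,v/3+152),.038,T) for u,v in((202,185),(338,178),(345,300),(215,311))]
print(np.round(P,4),np.mean(P,0).round(4),[np.linalg.norm(P[i]-P[i-1]).round(4) for i in range(4)],np.degrees(np.arctan2(*(P[2]-P[3])[1::-1])),np.degrees(np.arctan2(*(P[1]-P[0])[1::-1])))
X=np.mean(P,0); X[2]=.011; go(X,94.5)
E
```

```text
[[0.4358 0.2851 0.038 ]
 [0.4342 0.3181 0.038 ]
 [0.4655 0.3205 0.038 ]
 [0.4684 0.2878 0.038 ]] [0.451  0.3029 0.038 ] [np.float64(0.0326), np.float64(0.0331), np.float64(0.0314), np.float64(0.0328)] 94.96905666411105 92.8563422829471
shift [0.001  0.0053 0.1423] yang 89.8 turn -0.082
```

In the tool's units: 0.04 m is 0.8, 0.03 m is 0.6, -0.075 rad / 3.1416 = -0.0239.

Emit:
{"method": "creep_tool", "body": {
  "moves": [0.02, 0.106, 0, -0.0239, 1, 0, 0, 0.6, 0, 1, 0, 0, 0.8, 0, 1, 0, 0, 0.8, 0, 0.8, 0, 0, 0.4, 0, 0.7, 0, 0, 0.22, 0, 0.7, 0, 0, 0, 0, 0.7, 0, 0, 0, 0, 0.7, 0, 0, 0, 0, 0.3, 0, 0, 0, 0, 0.2, 0, 0, 0, 0, 0, 0, 0, 0, 0, 0, 0, 0, 0, 0, 0, 0, 0, 0, 0, 0],
  "squeeze": 40
}}

```text
t: 10.85
eef_pos: [0.4517, 0.3052, 0.0143]
tool_rot: [0.001, -0.037, 0.999, 0.001]
contact_force: [0.4, -1.2, 7.1]
gripper_width: 0.394
grasp_force: 40.9
```

In the tool's units: -0.04 m is -0.8, -0.0323 m is -0.646, 0.075 rad / 3.1416 = 0.0239.

Emit:
{"method": "creep_tool", "body": {
  "moves": [0, 0, -0.4, 0, 0, 0, 0, -0.6, 0, 0, 0, 0, -0.8, 0.0239, 0, -0.322, -0.646, 0, 0, 0, -0.322, -0.646, 0, 0, 0, -0.322, -0.646, 0, 0, 0, -0.322, -0.646, 0, 0, 0, -0.322, -0.646, 0, 0, 0, -0.322, -0.646, 0, 0, 0, -0.322, -0.646, 0, 0, 0, -0.322, -0.646, 0, 0, 0, -0.322, -0.646, 0, 0, 0, -0.322, -0.646, 0, 0, 0, -0.322, -0.646, 0, 0, 0, -0.322, -0.646, 0, 0, 0, 0, 0, 0, 0, 0, 0, 0, 0, 0, 0, 0, 0, 0, 0, 0]
}}

```text
t: 12.65
eef_pos: [0.6428, -0.0816, 0.1029]
tool_rot: [-0.0, 0.0, 1.0, 0.001]
contact_force: [0.1, 0.4, -1.0]
gripper_width: 0.384
grasp_force: 40.0
```

```bash
python3 - <<'E'
from wm import *
go((.644,-.083,.022),90)
im,T=grab("w7")
E
```

```text
shift [-0.0012 -0.0015  0.0809] yang 90.0 turn -0.000
```

View pics/w7.png

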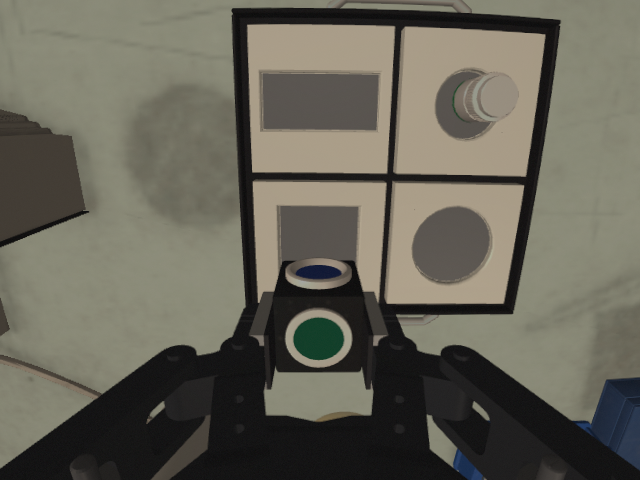

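The cube is held square over the square pocket, and the objective is upright at (478,103).

In the tool's units: 0.03 m is 0.6, 0.014 m is 0.28.

Emit:
{"method": "creep_tool", "body": {
  "moves": [-0.02, -0.03, 0.6, 0, 0, 0, 0, 0.6, 0, 0, 0, 0, 0.28, 0, 0, 0, 0, 0.08, 0, 0, 0, 0, 0.04, 0, 0, 0, 0, 0, 0, 0, 0, 0, 0, 0, 0]
}}

```text
t: 13.4
eef_pos: [0.6452, -0.0848, 0.0242]
tool_rot: [0.001, 0.001, 1.0, -0.0]
contact_force: [1.1, -0.5, -0.5]
gripper_width: 0.389
grasp_force: 40.1
```

Emit:
{"method": "creep_tool", "body": {
  "moves": [0, 0, 0.02, 0, 0, 0, 0, 0.02, 0, 0, 0, 0, 0, 0, 0, 0, 0, 0, 0, 0]
}}

```text
t: 13.8
eef_pos: [0.6443, -0.0848, 0.0209]
tool_rot: [0.0, 0.001, 1.0, 0.0]
contact_force: [-0.2, 0.6, -0.8]
gripper_width: 0.386
grasp_force: 40.1
```

In the tool's units: 0.001 m is 0.02.

Emit:
{"method": "creep_tool", "body": {
  "moves": [0, 0, 0.02, 0, 0, 0, 0, 0, 0, 0, 0, 0, 0, 0, 0]
}}

```text
t: 14.1
eef_pos: [0.6444, -0.0848, 0.0204]
tool_rot: [0.0, 0.001, 1.0, 0.0]
contact_force: [-1.9, 0.4, 5.1]
gripper_width: 0.389
grasp_force: 40.7
```

In the tool's units: -0.04 m is -0.8, -0.03 m is -0.6.

Emit:
{"method": "creep_tool", "body": {
  "moves": [0, 0, -0.01, 0, 0.45, 0, 0, 0, 0, 0.55, 0, 0, 0, 0, 0.65, 0, 0, 0, 0, 0.65, 0, 0, -0.4, 0, 0.65, 0, 0, -0.8, 0, 0.65, 0, 0, -0.8, 0, 0.8, 0, 0, -0.6, 0, 0.8, 0, 0, 0, 0, 0.8]
}}

```text
t: 15.0
eef_pos: [0.6474, -0.0853, 0.1556]
tool_rot: [0.004, 0.001, 1.0, -0.0]
contact_force: [1.1, 0.8, 0.1]
gripper_width: 0.8
grasp_force: 0.0
```

```bash
python3 - <<'E'
from wm import *
im,T=grab("w8"); print(proj(T,(.644,-.083,.044)))
cv2.imwrite("pics/w8c.png",im[50:400,150:600])
go((.5697,.3103,.14),90)
E
```

```text
[322.82453307 230.02217423]
shift [0.077  0.3952 0.0125] yang 89.9 turn -0.002
```

View pics/w8c.png

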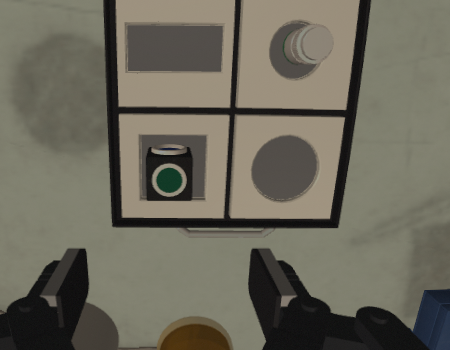

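The cube stands in the square pocket with its top at (319,230), against the predicted (323,230). Next is the cap.

In the tool's units: 0.036 m is 0.72, 0.03 m is 0.6.

Emit:
{"method": "creep_tool", "body": {
  "moves": [0.14, 0.72, 0, 0, 0.8, 0.14, 0.72, 0, 0, 0.8, 0.14, 0.72, 0, 0, 0.8, 0.14, 0.72, 0, 0, 0.8, 0.14, 0.72, 0, 0, 0.8, 0.14, 0.72, 0, 0, 0.8, 0.14, 0.72, 0, 0, 0.8, 0.14, 0.72, 0, 0, 0.8, 0.14, 0.72, 0, 0, 0.8, 0.14, 0.72, 0, 0, 0.8, 0.14, 0.72, 0, 0, 0.8, 0, 0, 0.6, 0, 0.8, 0, 0, 0, 0, 0.8, 0, 0, 0, 0, 0.8]
}}

```text
t: 16.45
eef_pos: [0.5673, 0.3096, 0.119]
tool_rot: [-0.001, 0.002, 1.0, -0.001]
contact_force: [-0.3, -0.4, 0.6]
gripper_width: 0.802
grasp_force: 0.0
```

```bash
python3 - <<'E'
from wm import *
im,T=grab("w9"); c=find(im,T,(.5697,.3103,.01),"black",60); q,r=cv2.minEnclosingCircle(c); q=cen(c)
X=plane("wrist",q,.009,T); print(q,r,X); X[2]=.006; go(X,90)
E
```

```text
[321.45724444 238.89946667] 25.02214813232422 [0.56886967 0.31063584 0.009     ]
shift [-0.0006  0.0011  0.1141] yang 89.8 turn -0.004
```

In the tool's units: 0.04 m is 0.8, 0.02 m is 0.4.

Emit:
{"method": "creep_tool", "body": {
  "moves": [-0.02, 0.02, 0.8, 0, 0.8, 0, 0, 0.8, 0, 0.7, 0, 0, 0.4, 0, 0.7, 0, 0, 0.2, 0, 0.7, 0, 0, 0, 0, 0.7, 0, 0, 0, 0, 0.7],
  "squeeze": 20
}}

```text
t: 17.1
eef_pos: [0.5703, 0.3124, 0.0119]
tool_rot: [0.001, 0.001, 1.0, 0.001]
contact_force: [0.2, -0.4, 0.4]
gripper_width: 0.7
grasp_force: 0.0
```

```bash
python3 -c "
from wm import *
go((.5690,.3106,.0055),90)"
```

```text
shift [ 0.0013 -0.0018  0.0064] yang 89.8 turn -0.003
```

In the tool's units: 0.006 m is 0.12, -0.0015 m is -0.03.

Emit:
{"method": "creep_tool", "body": {
  "moves": [0.026, -0.03, 0.12, 0, 0.6, 0, 0, 0, 0, 0.55, 0, 0, 0, 0, 0.3, 0, 0, 0, 0, 0.2, 0, 0, 0, 0, 0, 0, 0, 0, 0, 0, 0, 0, 0, 0, 0, 0, 0, 0, 0, 0],
  "squeeze": 20
}}

```text
t: 17.9
eef_pos: [0.5679, 0.311, 0.0051]
tool_rot: [0.0, 0.001, 1.0, 0.0]
contact_force: [-1.7, -1.7, 5.9]
gripper_width: 0.403
grasp_force: 19.9
```

In the tool's units: -0.0302 m is -0.604, -0.03 m is -0.6.

Emit:
{"method": "creep_tool", "body": {
  "moves": [0, 0, -0.4, 0, 0, 0, 0, -0.6, 0, 0, 0, 0, -0.6, 0, 0, -0.15, -0.604, 0, 0, 0, -0.15, -0.604, 0, 0, 0, -0.15, -0.604, 0, 0, 0, -0.15, -0.604, 0, 0, 0, -0.15, -0.604, 0, 0, 0, -0.15, -0.604, 0, 0, 0, -0.15, -0.604, 0, 0, 0, -0.15, -0.604, 0, 0, 0, -0.15, -0.604, 0, 0, 0, -0.15, -0.604, 0, 0, 0, 0, 0, 0, 0, 0, 0, 0, 0, 0, 0, 0, 0, 0, 0, 0]
}}

```text
t: 19.5
eef_pos: [0.6419, 0.0103, 0.0842]
tool_rot: [-0.0, 0.0, 1.0, 0.0]
contact_force: [0.3, 0.6, 0.6]
gripper_width: 0.402
grasp_force: 20.1
```

```bash
python3 - <<'E'
from wm import *
go((.643,.0093,.016),90)
im,T=grab("w10")
cv2.imwrite("pics/w10c.png",im[150:450,150:500])
E
```

```text
shift [-0.0011 -0.0011  0.0682] yang 90.0 turn -0.000
```

View pics/w10c.png

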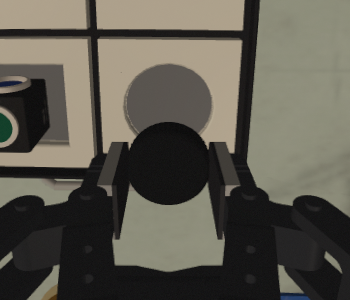

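In the tool's units: 0.03 m is 0.6, 0.025 m is 0.5.

Emit:
{"method": "creep_tool", "body": {
  "moves": [-0.02, -0.02, 0.6, 0, 0, 0, 0, 0.5, 0, 0, 0, 0, 0.16, 0, 0, 0, 0, 0.06, 0, 0, 0, 0, 0, 0, 0, 0, 0, 0, 0, 0]
}}

```text
t: 20.15
eef_pos: [0.644, 0.0081, 0.0196]
tool_rot: [0.001, 0.001, 1.0, 0.0]
contact_force: [0.1, -0.6, 0.6]
gripper_width: 0.402
grasp_force: 20.1
```

```bash
python3 -c "
from wm import *
go((.643,.0093,.0142),90)"
```

```text
shift [0.001  0.0012 0.0054] yang 89.9 turn -0.002
```

In the tool's units: 0.003 m is 0.06, 0.001 m is 0.02.

Emit:
{"method": "creep_tool", "body": {
  "moves": [0.02, 0.02, 0.06, 0, 0, 0, 0, 0.02, 0, 0, 0, 0, 0.02, 0, 0, 0, 0, 0, 0, 0, 0, 0, 0, 0, 0]
}}

```text
t: 20.65
eef_pos: [0.6422, 0.0087, 0.0134]
tool_rot: [0.0, 0.001, 1.0, 0.0]
contact_force: [-0.4, -0.7, 0.4]
gripper_width: 0.404
grasp_force: 20.1
```

Careful with the scale: shifts go in shares of 50 mm and turns go in shares of pi rad. That gives: -0.04 m is -0.8, -0.02 m is -0.4.

Emit:
{"method": "creep_tool", "body": {
  "moves": [0, 0, 0, 0, 0.45, 0, 0, 0, 0, 0.55, 0, 0, 0, 0, 0.6, 0, 0, 0, 0, 0.6, 0, 0, -0.4, 0, 0.6, 0, 0, -0.8, 0, 0.6, 0, 0, -0.8, 0, 0.6, 0, 0, -0.8, 0, 0.6, 0, 0, 0, 0, 0.6, 0, 0, 0, 0, 0.6]
}}

```text
t: 21.65
eef_pos: [0.6427, 0.0088, 0.1545]
tool_rot: [0.001, 0.001, 1.0, 0.0]
contact_force: [0.3, -0.1, -1.3]
gripper_width: 0.6
grasp_force: 0.0
```

```bash
python3 - <<'E'
from wm import *
im,T=grab("w11"); c=find(im,T,(.643,.009,.018),"black",40); q=cen(c); print(q,proj(T,(.643,.009,.018)),plane("wrist",q,.018,T),cv2.minAreaRect(c))
cv2.imwrite("pics/w11c.png",im[50:400,150:600])
go((.4262,.1926,.15),77)
E
```

```text
[318.00504414 226.77437999] [319.79029204 226.86283938] [0.64292395 0.00757441 0.018     ] ((318.0, 226.5), (45.0, 44.0), 90.0)
shift [0.2158 0.1834 0.0031] yang 89.9 turn 0.225
```

View pics/w11c.png

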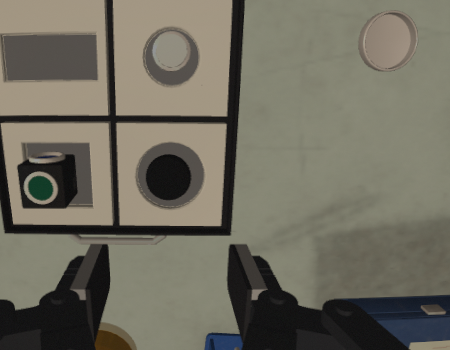

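The cap lies flat and centred in the large round pocket at (318,227). Next is the red stick.

In the tool's units: 0.03 m is 0.6, 0.027 m is 0.54, 0.11 rad / 3.1416 = 0.035.

Emit:
{"method": "creep_tool", "body": {
  "moves": [0.54, 0.46, 0, 0, 0.6, 0.54, 0.46, 0, 0, 0.6, 0.54, 0.46, 0, 0, 0.6, 0.54, 0.46, 0, 0, 0.6, 0.54, 0.46, 0, 0, 0.6, 0.54, 0.46, 0, 0, 0.6, 0.54, 0.46, 0, 0, 0.6, 0.54, 0.46, 0, 0, 0.6, 0, 0, 0.6, 0.035, 0.6, 0, 0, 0, 0.035, 0.6, 0, 0, 0, 0, 0.6, 0, 0, 0, 0, 0.6]
}}

```text
t: 22.9
eef_pos: [0.426, 0.1928, 0.1227]
tool_rot: [-0.001, 0.109, 0.994, -0.001]
contact_force: [0.2, 1.1, -0.1]
gripper_width: 0.602
grasp_force: 0.0
```

```bash
python3 - <<'E'
from wm import *
im,T=grab("w12"); c=find(im,T,(.4262,.1926,.006),"red",60); rr=cv2.minAreaRect(c)
B=np.array([plane("wrist",p,.007,T) for p in cv2.boxPoints(rr)]); e=[B[1]-B[0],B[2]-B[1]]; e=max(e,key=np.linalg.norm)
print(B.mean(0).round(4),rr,np.linalg.norm(e),"axis",np.degrees(np.arctan2(e[1],e[0])))
X=B.mean(0); X[2]=.0045; a=np.degrees(np.arctan2(e[1],e[0])); go(X,a+90)
u,v=np.int32(cen(c)); cv2.imwrite("pics/w12c.png",cv2.resize(im[v-80:v+80,u-100:u+100],None,fx=2.5,fy=2.5))
E
```

```text
[0.4265 0.1928 0.007 ] ((319.8330078125, 234.15943908691406), (51.29935836791992, 23.803600311279297), 87.51044464111328) 0.03977497028537517 axis -9.554469216866565
shift [-0.0002 -0.      0.1185] yang 77.4 turn -0.053
```

View pics/w12c.png

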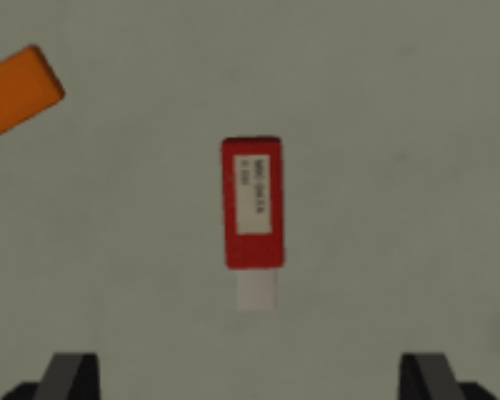

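In the tool's units: 0.04 m is 0.8, 0.03 m is 0.6, -0.053 rad / 3.1416 = -0.0169.

Emit:
{"method": "creep_tool", "body": {
  "moves": [0, 0, 0.6, -0.0169, 0.6, 0, 0, 0.8, 0, 0.6, 0, 0, 0.6, 0, 0.6, 0, 0, 0.2, 0, 0.5, 0, 0, 0, 0, 0.5, 0, 0, 0, 0, 0.5],
  "squeeze": 20
}}

```text
t: 23.55
eef_pos: [0.4273, 0.1934, 0.0143]
tool_rot: [0.001, 0.084, 0.996, 0.0]
contact_force: [-0.5, 1.3, 0.3]
gripper_width: 0.504
grasp_force: 0.0
```

```bash
python3 -c "
from wm import *
go((.4265,.1928,.0045),80.4)"
```

```text
shift [ 0.0007 -0.0008  0.0098] yang 80.3 turn -0.001
```

In the tool's units: 0.0085 m is 0.17, -0.0008 m is -0.016.

Emit:
{"method": "creep_tool", "body": {
  "moves": [0.014, -0.016, 0.17, 0, 0.4, 0, 0, 0, 0, 0.3, 0, 0, 0, 0, 0.25, 0, 0, 0, 0, 0.15, 0, 0, 0, 0, 0, 0, 0, 0, 0, 0, 0, 0, 0, 0, 0, 0, 0, 0, 0, 0],
  "squeeze": 20
}}

```text
t: 24.35
eef_pos: [0.4259, 0.1926, 0.0054]
tool_rot: [0.0, 0.084, 0.996, 0.0]
contact_force: [-1.0, -0.3, 6.0]
gripper_width: 0.202
grasp_force: 20.9
```

In the tool's units: -0.04 m is -0.8, -0.03 m is -0.6, 0.1403 rad / 3.1416 = 0.0447.

Emit:
{"method": "creep_tool", "body": {
  "moves": [0, 0, -0.4, 0, 0, 0, 0, -0.8, 0, 0, 0, 0, -0.6, 0, 0, 0, 0, 0, 0.0447, 0, 0, 0, 0, 0.0447, 0, 0, 0, 0, 0.0447, 0, 0, 0, 0, 0.0447, 0, 0, 0, 0, 0.0447, 0, 0, 0, 0, 0.0447, 0, 0, 0, 0, 0.0447, 0, 0, 0, 0, 0.0447, 0, 0, 0, 0, 0.0447, 0, 0, 0, 0, 0.0447, 0, 0, 0, 0, 0, 0]
}}

```text
t: 25.75
eef_pos: [0.4255, 0.1926, 0.0949]
tool_rot: [0.0, 0.708, 0.706, -0.0]
contact_force: [0.4, -0.4, -0.1]
gripper_width: 0.201
grasp_force: 20.2
```

Emit:
{"method": "creep_tool", "body": {
  "moves": [-0.668, 0.312, 0, 0, 0, -0.668, 0.312, 0, 0, 0, -0.668, 0.312, 0, 0, 0, -0.668, 0.312, 0, 0, 0, -0.668, 0.312, 0, 0, 0, -0.668, 0.312, 0, 0, 0, -0.668, 0.312, 0, 0, 0, -0.668, 0.312, 0, 0, 0, 0, 0, 0, 0, 0, 0, 0, 0, 0, 0, 0, 0, 0, 0, 0]
}}

```text
t: 26.85
eef_pos: [0.5496, -0.0737, 0.0946]
tool_rot: [-0.001, 0.706, 0.708, -0.0]
contact_force: [-0.3, 0.4, 0.6]
gripper_width: 0.202
grasp_force: 20.2
```

```bash
python3 - <<'E'
from wm import *
go((.551,-.075,.018),0)
im,T=grab("w13"); cv2.imwrite("pics/w13c.png",im[80:480,100:550])
E
```

```text
shift [-0.0014  0.0014  0.0766] yang 0.1 turn 0.002
```

View pics/w13c.png

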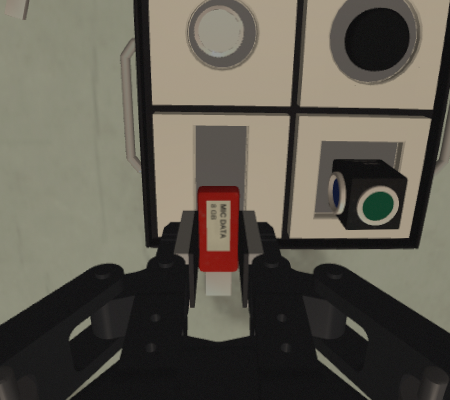

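The stick is held level and parallel to the oblong pocket, with its body at (218,228) and its plug trailing.

In the tool's units: 0.03 m is 0.6, 0.01 m is 0.2.

Emit:
{"method": "creep_tool", "body": {
  "moves": [-0.028, 0.028, 0.6, 0, 0, 0, 0, 0.6, 0, 0, 0, 0, 0.2, 0, 0, 0, 0, 0.06, 0, 0, 0, 0, 0, 0, 0, 0, 0, 0, 0, 0]
}}

```text
t: 27.5
eef_pos: [0.5524, -0.0761, 0.023]
tool_rot: [0.001, 0.707, 0.707, 0.001]
contact_force: [-0.8, 0.4, -0.7]
gripper_width: 0.199
grasp_force: 20.2
```

```bash
python3 -c "
from wm import *
go((.551,-.075,.0150),0)"
```

```text
shift [ 0.0011 -0.0014  0.008 ] yang -0.0 turn -0.001
```

In the tool's units: 0.004 m is 0.08, 0.0015 m is 0.03.

Emit:
{"method": "creep_tool", "body": {
  "moves": [0.02, -0.02, 0.08, 0, 0, 0, 0, 0.03, 0, 0, 0, 0, 0.02, 0, 0, 0, 0, 0, 0, 0, 0, 0, 0, 0, 0]
}}

```text
t: 28.0
eef_pos: [0.5506, -0.0753, 0.0154]
tool_rot: [0.0, 0.707, 0.707, 0.0]
contact_force: [0.1, -0.5, 0.3]
gripper_width: 0.195
grasp_force: 20.2
```

Gap about 1 mm; release and retreat.

In the tool's units: -0.04 m is -0.8, -0.03 m is -0.6.

Emit:
{"method": "creep_tool", "body": {
  "moves": [0, 0, 0.012, 0, 0, 0, 0, 0, 0, 0, 0, 0, 0, 0, 0.25, 0, 0, 0, 0, 0.3, 0, 0, 0, 0, 0.4, 0, 0, 0, 0, 0.4, 0, 0, -0.4, 0, 0.4, 0, 0, -0.6, 0, 0.4, 0, 0, -0.8, 0, 0.4, 0, 0, -0.8, 0, 0.4, 0, 0, -0.6, 0, 0.4, 0, 0, -0.6, 0, 0.4, 0, 0, 0, 0, 0.4, 0, 0, 0, 0, 0.4, 0, 0, 0, 0, 0.4]
}}

```text
t: 29.5
eef_pos: [0.5497, -0.075, 0.2037]
tool_rot: [-0.001, 0.707, 0.707, -0.001]
contact_force: [-0.9, -1.1, -0.3]
gripper_width: 0.397
grasp_force: 0.0
```

```bash
python3 - <<'E'
from wm import *
im,T=grab("w14"); c=find(im,T,(.551,-.075,.017),"red",50); rr=cv2.minAreaRect(c)
B=np.array([plane("wrist",p,.017,T) for p in cv2.boxPoints(rr)]); e=max([B[1]-B[0],B[2]-B[1]],key=np.linalg.norm); print(B.mean(0).round(4),e.round(4))
cv2.imwrite("pics/w14.png",im)
E
```

```text
[ 0.5503 -0.0762  0.017 ] [ 0.0003 -0.0391  0.    ]
```

View pics/w14.png

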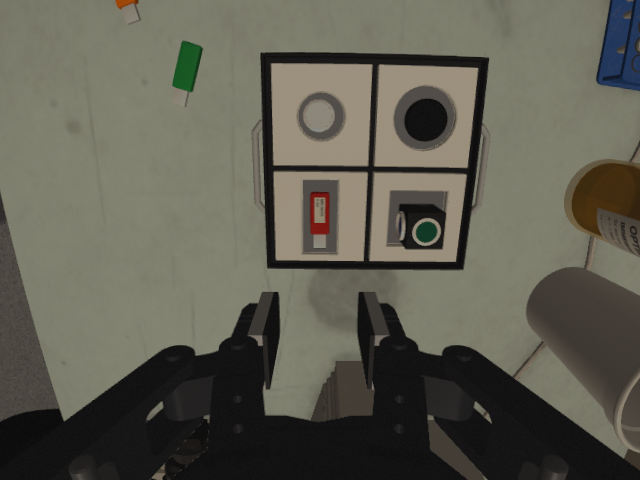

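All four accessories sit in their pockets: objective (320,116), cap (426,120), stick (320,213), cube (422,227). The arm is clear of everything.

```bash
python3 -c "
from station import bot
print(bot.hand_in())"
```

```text
the job is handed in; nothing more can be done
None
```

I placed all four accessories in their pockets and handed the job in at about 29.5 s of the 96 s allowed. The last picture shows each one in its own pocket, and the arm never touched the canister or the jar lid; the hand-in returned no verdict.

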